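# Shut and lock the lamp hatch of a tracing light box

### The arm

A 6-joint arm with a two-finger parallel gripper is mounted at the origin on the work surface. World frame = base frame: x ahead of the robot, y to its left, z up, the work surface at z = 0. Lengths are in m, angles in rad, forces in N, time in s.
With the tool pointing down it reaches from about 0.4 to 0.925 m from the base axis. Payload 3.4 kg.
Tool frame: the origin (TCP) lies midway between the tips of the shut fingers; the grasp point (between the pads) lies 19 mm behind it (bot.grip_depth is the distance from the TCP to the grasp point, in m); z points along the fingers, y is the line along which they close (so a half turn about z gives the same grasp; the last joint's range is limited). The gripper opens to 85 mm and grips with 20 to 120 N. Pads are 22 mm wide; open, the fingers measure 114 mm over their backs; the gripper's body (76 mm by 85 mm) begins 54 mm behind the grasp point. The pads swing forward as they close: fully open they stand 13 mm farther back than shut.
Start: joints at [1.129, 0.307, 1.506, -0, 1.328, -0.073], TCP at [0.207, 0.537, 0.231] pointing down, gripper open.
Joint ranges: [-3.12, 3.12], [-1.05, 2.28], [0.14, 2.33], [-1.42, 4.57], [0.1, 2.73], [-2.68, 2.68]. Speed limits (rad/s): [2.57, 2.57, 3.14, 3.14, 3.14, 3.14].

### API

Orientations are given as a unit quaternion [x, y, z, w].
In Python, from cell import sensors, cams, bot gives the robot as it stands.
- The arm moves only by the tool drive_tool, never from a script. Its argument "plan" is a list of rows, each an object with "slide": the shift along the tool's x, y, z in m, a list of three; "twist": the turn, a rotation vector about the tool's x, y, z in degrees, a list of three; "hand": the opening, from -1 (shut) to 1 (fully open). In form: [{"slide": [x, y, z], "twist": [ax, ay, az], "hand": hand}, ...]. A call has 1 to 10 rows; each row shifts and turns the commanded pose from where the row before left it, along the tool's axes as they then stand; what a row does not reach is not made up. A row lasts 1/8 s, in which the tool goes at most 62.5 mm and 10.7 degrees, less where a joint would pass 70% of its speed; a pose out of reach is approached as far as the arm can. A call is refused whole if a number of a shift passes 0.0625 or a number of a turn 10.7, either way. A call with a gripper value outside its range is refused whole. The fingers move at their own pace and stop on an object; "force" is the grip in N (left out, the last holds). Time passes only in rows, so rows that do not move let the fingers close. It gives the time, the measured TCP pose, the force, the opening and the grip force at its end, in the units of the state.
- sensors.read_state(): the state, without advancing time (a new reading comes with each control period).
- cams.snapshot(name): name is "scene" or "top" or "wrist"; returns a dict with "pixels" (400x640x3 uint8, blue, green, red), "range_z" (400x640 float32, m along the optical axis (not along the pixel's ray), 0 where there is no reading), "fx", "fy", "cx", "cy" (pixels), "R" (3x3) and "t" (3): a world point X has camera coordinates R X + t. Camera axes: x right, y down, z forward; pixel columns grow to the right and rows downward; lengths in m; the calibration is good to about 2 mm. The wrist camera is an equidistant fisheye: a pixel r from the principal point sees the ray r / f radians off the axis. A picture is of the moment at which its call begins.
- bot.sign_off(): hands the job in; it is judged then, once.
The state is a dict: "time": time; "joint_positions": joint angles; "dq": joint speeds; "effort": joint torques, N m; "tool_pos": TCP position; "ee_rot": TCP orientation; "wrist_force": force on the tool from outside, world axes, zero at the start; "torque": the same for the moment, N m; "finger_gap": finger opening in m; "gripper_force": force on a finger pad.
Only numpy, scipy, OpenCV 4.12 (cv2) and the standard library are available. Lean on these libraries where they do the work, as an engineer would, in place of code of your own. Each camera call takes 0.05 s, during which the arm holds its last target. There are 200 camera calls.

### The job

Close the blue lamp hatch of the light box: swing it down, press it gently into its springy gasket and, while pressing, turn the orange wing knob a quarter turn clockwise so that the tongue hidden beneath it catches under the frame edge and the hatch stays down by itself when you let go. Press no harder than it needs, never above about 2 kg of push on the knob, and leave the other things on the desk where they are.

Things in the scene. Friction and masses are not known exactly. Their poses are not given: they have to be found in the camera images.
- lightbox: white tracing light box, fixed to the desk, 240 mm (its x) x 360 mm (its y), 100 mm high; origin under its centre; z up. Its top is flat: on the +y half a bright tracing pane, on the -y half a lamp bay with the blue hatch
- hatch (a joint): angle of the blue hatch about its hinge: 0 is level with the light box top, positive is open (free edge swung up); range -0.16 to 1.25 rad. The hinge is stiff (0.22 N m of friction), so the hatch stays where it is left; it weighs about 0.3 kg with its knob
- hatch_hinge (a point): middle of the hatch's hinge line, at its outer face (light box frame: 60, -82, 100 mm). Turns with the hatch: x from free edge to hinge, y along the hinge (the light box's y), z out of the outer face
- hatch_edge (a point): middle of the hatch's free edge (robot's side) on its outer face, 130 mm from the hinge; axes as hatch_hinge. The hatch is a blue plate 130 mm (x) x 124 mm (y) x 5 mm. Under this edge a springy black gasket bar meets it at a hatch angle of -0.065 to 0.06 rad, different each time, and pushes back with about 11 N per mm measured at the knob
- frame_edge (a point): middle of the frame edge that the tongue must catch under, on the light box top (light box frame: -74, -82, 100 mm); the edge runs along y, the frame there is 46 mm wide. The strike hidden under it sits at a height that differs by up to 15 mm from time to time, together with the gasket, and is not measured
- knob (a joint): turn of the wing knob: 0 is unlocked (wing and tongue parallel to the frame edge), growing clockwise from above; at 1.57 rad they point at the frame edge; range -0.1 to 1.65 rad, friction 0.08 N m. The tongue passes under the frame (from 0.6 rad on) only while the hatch is pressed 1.3 to 2 mm at the knob past meeting the gasket, a push of 12 to 16 N; else it jams there
- knob_wing (a point): middle of the orange wing, on the knob's axis, 100 mm from the hinge, 20 mm above the hatch face; z out of the hatch. Wing 12 mm thick (its x), 52 mm long (its y, turns with the knob), from 6 to 34 mm above the hatch; a black disc under it, 48 mm across, 6 mm high, turns too. A hidden steel tongue under the hatch reaches 45 mm from the axis towards the wing's white mark (its -y)
- eraser: white eraser, 22 x 50 x 13 mm, lying on the tracing pane; origin under its centre
- tape: yellow roll of tape, 76 mm across, 19 mm high, lying on the tracing pane; origin under its centre
- paint: small paint jar with red label, 48 mm across, 75 mm high; origin under its centre
- mug: white mug, 80 mm across, 90 mm high; origin under its centre
- cleaner: amber bottle with white cap, 68 mm across, 170 mm high; origin under its centre
- figurine: orange toy figurine, 52 mm across, 92 mm high; origin under its centre

How it is judged:
By the outcome, as a careful person would: the job done as asked, in the order asked, and still so for the second after the job is handed in, with the robot touching nothing.
It also fails if it takes over 59 s, if anything falls off the work surface, if the arm or the gripper's body presses on something with over 40 N, if the wrist force passes 120 N, or if a joint passes its speed limit or range.

## Working session

There is one attempt and no reset: what is moved stays moved. The work goes in short steps, Python scripts to look and compute and a tool call to move; the robot and the scene stay as the last step left them, time stands still between calls to the robot, and variables do not carry over. Pictures are saved under pics/ and viewed, at most 10 in all, crops included, and the job is handed in when it is done.

Besides the shell and the picture viewer there is one more tool, called after ">>>" in YAML: its name, and indented under it one key for each argument. drive_tool: Moves the arm, as the interface text tells. Its arguments: {"type":"object","properties":{"plan":{"type":"array","items":{"type":"object","properties":{"slide":{"type":"array","items":{"type":"number"}},"twist":{"type":"array","items":{"type":"number"}},"hand":{"type":"number"}}}},"force":{"type":"number"}},"required":["plan"]}

```bash
mkdir -p pics; ls; python3 - <<'E'
from cell import sensors,cams,bot
import cv2,numpy as np,pickle
s=sensors.read_state();print(s)
d={n:cams.snapshot(n) for n in("scene","top")}
pickle.dump(d,open('d.pkl','wb'))
for n in d:
    cv2.imwrite(f'pics/{n}0.png',d[n]['pixels']);print(n,d[n]['fx'],d[n]['cx'],d[n]['cy'],d[n]['R'],d[n]['t'])
E
```

```text
pics
{'time': 0.0, 'joint_positions': array([ 1.12950104e+00,  3.07578668e-01,  1.50769655e+00, -7.42634941e-06,
        1.32841452e+00, -7.35068380e-02]), 'dq': array([-0.00108086, -0.00074203, -0.00296361, -0.00057787, -0.00062353,
        0.00045771]), 'effort': array([-1.59463001e-03, -4.57555819e+01, -2.51915467e+01, -2.38473413e-04,
        1.31600630e-02, -9.51995560e-06]), 'tool_pos': array([0.20646472, 0.53588539, 0.23036908]), 'ee_rot': array([ 1.82858534e-01,  9.83138676e-01, -1.01491218e-03, -2.63439623e-04]), 'wrist_force': array([-0.51129168,  0.23150015, -0.32915844]), 'torque': array([ 0.01212783, -0.01260236, -0.04479511]), 'gripper_force': 0.0, 'finger_gap': 0.08558139610356151}
scene 493.04438207359067 319.5705171552322 191.77704777360492 [[ 0.2176137   0.97602033  0.00534744]
 [ 0.83665731 -0.18371423 -0.5159977 ]
 [-0.50264184  0.11676214 -0.85657328]] [-0.11086532 -0.41055289  1.61843948]
top 469.2169526137333 315.94091973314977 195.963694779652 [[ 0.00637103 -0.99982616 -0.0175231 ]
 [-0.99302864 -0.0042632  -0.11779618]
 [ 0.11770099  0.01815142 -0.99288318]] [0.01174018 0.5742881  1.539643  ]
```

View pics/scene0.png

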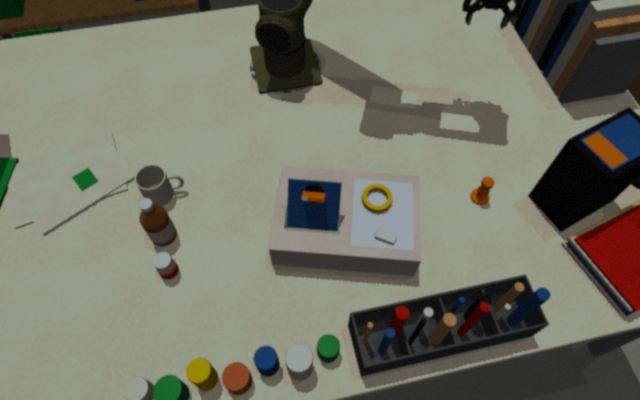

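View pics/top0.png

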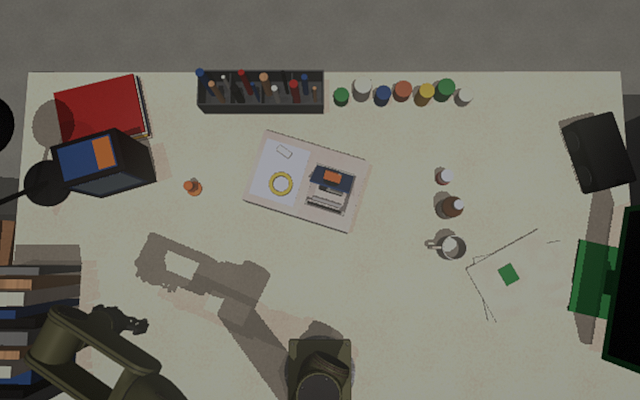

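The pictures show the light box at about (345,215) in scene and (305,180) in top, with the hatch open and its orange knob at (314,197) in scene and (332,176) in top. Next I measure the box pose, hatch plane and knob.

```bash
cat > h.py <<'E'
import numpy as np,cv2
def cloud(c):
    v,u=np.mgrid[0:400,0:640];z=c['range_z']
    P=np.stack([(u-c['cx'])/c['fx']*z,(v-c['cy'])/c['fy']*z,z],-1)
    return (P-c['t'])@c['R']      # R^T (p-t)
def hsv(c): return cv2.cvtColor(c['pixels'],cv2.COLOR_BGR2HSV)
E
python3 - <<'E'
import pickle;from h import *
d=pickle.load(open('d.pkl','rb'))
rois={'scene':(260,160,430,280),'top':(235,120,380,240)}
for n,(a,b,c_,e) in rois.items():
    c=d[n];X=cloud(c);H=hsv(c);ok=np.zeros((400,640),bool);ok[b:e,a:c_]=1;ok&=c['range_z']>0
    top=ok&(abs(X[...,2]-.1)<.006)
    r=cv2.minAreaRect((X[top][:,:2]*1000).astype(np.float32));print(n,'rect mm',r,'z',np.median(X[top][:,2]));print(cv2.boxPoints(r))
    blue=ok&(H[...,0]>100)&(H[...,0]<125)&(H[...,1]>120)
    org=ok&(H[...,0]>4)&(H[...,0]<17)&(H[...,1]>150)
    yel=ok&(H[...,0]>20)&(H[...,0]<35)&(H[...,1]>150)
    for k,m in(('blue',blue),('org',org),('yel',yel)):
        p=X[m];print(k,len(p),p.mean(0).round(4),p.min(0).round(3),p.max(0).round(3))
    p=X[blue];p=p-p.mean(0);print('blue normal',np.linalg.svd(p,full_matrices=0)[2][2],np.linalg.svd(p,full_matrices=0)[1])
E
```

```text
scene rect mm ((617.9220581054688, 44.63084411621094), (361.5060729980469, 246.04440307617188), 72.73320770263672) z 0.1026271440042508
[[ 446.79272  -91.46056]
 [ 681.74866 -164.49182]
 [ 789.0514   180.72226]
 [ 554.09546  253.75351]]
blue 1976 [ 0.619  -0.0411  0.1555] [ 0.567 -0.106  0.102] [0.667 0.024 0.215]
org 220 [ 0.6172 -0.0385  0.2023] [ 0.595 -0.066  0.17 ] [ 0.638 -0.014  0.214]
yel 373 [0.6093 0.123  0.1192] [0.571 0.086 0.103] [0.644 0.159 0.128]
blue normal [ 0.80799385 -0.24966669  0.53367826] [1.65124549 1.63564299 0.09435568]
top rect mm ((619.9505615234375, 50.05299377441406), (361.10504150390625, 240.54754638671875), 72.75215148925781) z 0.10003570560278334
[[ 451.5505    -86.718414]
 [ 681.2809   -158.04214 ]
 [ 788.3506    186.8244  ]
 [ 558.62024   258.14813 ]]<stdin>:12: RuntimeWarning: Mean of empty slice.
  ret = um.true_divide(
Traceback (most recent call last):
ValueError: zero-size array to reduction operation minimum which has no identity
```

>>> drive_tool:
  plan:
    - {"slide":[0,0,-0.006],"twist":[0,0,9.6],"hand":-1}
    - {"slide":[0,0,-0.006],"twist":[0,0,9.6],"hand":-1}
    - {"slide":[0,0,-0.006],"twist":[0,0,9.6],"hand":-1}
    - {"slide":[0,0,-0.006],"twist":[0,0,9.6],"hand":-1}
    - {"slide":[0,0,-0.006],"twist":[0,0,9.6],"hand":-1}
    - {"slide":[0,0,-0.006],"twist":[0,0,9.6],"hand":-1}
    - {"slide":[0,0,-0.006],"twist":[0,0,9.6],"hand":-1}
    - {"slide":[0,0,-0.006],"twist":[0,0,9.6],"hand":-1}
    - {"slide":[0,0,-0.006],"twist":[0,0,9.4],"hand":-1}
    - {"slide":[0,0,0],"twist":[0,0,0],"hand":-1}

```text
time: 1.35
tool_pos: [0.2068, 0.5366, 0.2853]
ee_rot: [0.805, 0.594, 0.0, -0.0]
wrist_force: [-0.1, 0.3, -0.3]
finger_gap: -0.0002
gripper_force: 0.0
```

>>> drive_tool:
  plan:
    - {"slide":[-0.0295,0.0353,0],"hand":-1}
    - {"slide":[-0.0295,0.0353,0],"hand":-1}
    - {"slide":[-0.0295,0.0353,0],"hand":-1}
    - {"slide":[-0.0295,0.0353,0],"hand":-1}
    - {"slide":[-0.0295,0.0353,0],"hand":-1}
    - {"slide":[-0.0295,0.0353,0],"hand":-1}
    - {"slide":[-0.0295,0.0353,0],"hand":-1}
    - {"slide":[-0.0295,0.0353,0],"hand":-1}
    - {"slide":[0,0,0],"hand":-1}

```text
invalid input at $.plan[0]: expected keys slide, twist, hand
```

>>> drive_tool:
  plan:
    - {"slide":[-0.0295,0.0353,0],"hand":-1}
    - {"slide":[-0.0295,0.0353,0],"hand":-1}
    - {"slide":[-0.0295,0.0353,0],"hand":-1}
    - {"slide":[-0.0295,0.0353,0],"hand":-1}
    - {"slide":[-0.0295,0.0353,0],"hand":-1}
    - {"slide":[-0.0295,0.0353,0],"hand":-1}
    - {"slide":[-0.0295,0.0353,0],"hand":-1}
    - {"slide":[-0.0295,0.0353,0],"hand":-1}
    - {"slide":[0,0,0],"hand":-1}
    - {"slide":[0,0,0],"hand":-1}

```text
invalid input at $.plan[0]: expected keys slide, twist, hand
```

```bash
cat >> h.py <<'E'
HG=np.array([.6525,-.0481,.1]);bx=np.array([.955,-.2966,0]);by=np.array([.2966,.955,0])
B=np.stack([bx,by,[0,0,1]])
def rel(p): return (np.asarray(p)-HG)@B.T   # box axes, from hinge, m
def state():
    from cell import sensors
    from scipy.spatial.transform import Rotation as Ro
    s=sensors.read_state();R=Ro.from_quat(s['ee_rot']).as_matrix()
    print('t',round(s['time'],2),'rel mm',(rel(s['tool_pos'])*1e3).round(1),'ypsi',np.degrees(np.arctan2(R[1,1],R[0,1])).round(2),'zaxis',R[:,2].round(4),'F',s['wrist_force'].round(2),'q',s['joint_positions'].round(2),'gap',s['finger_gap'])
def hatch(show=None):
    from cell import cams
    c=cams.snapshot('scene');X=cloud(c);H=hsv(c)
    if show: cv2.imwrite(show,cv2.resize(c['pixels'][140:290,240:440],None,fx=4,fy=4,interpolation=2))
    ok=np.zeros((400,640),bool);ok[150:290,250:440]=1;ok&=c['range_z']>0
    b=ok&(H[...,0]>100)&(H[...,0]<125)&(H[...,1]>120);o=ok&(H[...,0]>4)&(H[...,0]<17)&(H[...,1]>150)
    p=X[b];p=p[np.linalg.norm(p-np.median(p,0),axis=1)<.12];q=p-p.mean(0);n=np.linalg.svd(q,full_matrices=0)[2][2];n*=np.sign(n[2])
    print('hatch',len(p),'angle',np.arctan2(n@bx,n[2]).round(3),'n',(B@n).round(3),'mean rel',(rel(p.mean(0))*1e3).round(1))
    if o.sum(): 
        w=rel(X[o])*1e3;print('wing',o.sum(),w.mean(0).round(1),w.min(0).round(1),w.max(0).round(1));print(cv2.minAreaRect(w[:,:2].astype(np.float32)))
E
python3 -c "
from h import *
state();hatch('pics/a.png')"
```

```text
t 1.35 rel mm [-599.1  426.1  185.3] ypsi -17.17 zaxis [ 1.e-04  1.e-04 -1.e+00] F [-0.09  0.35 -0.3 ] q [ 1.13  0.27  1.42 -0.    1.45  1.43] gap -0.0002133407579873338
hatch 1978 angle 1.008 n [0.846 0.002 0.533] mean rel [-34.2  -3.2  55.5]
wing 224 [-36.6  -1.2 102.3] [-54.4 -28.4  67.4] [-22.2  22.6 115.9]
((-38.37593460083008, -2.8590145111083984), (51.044044494628906, 31.823305130004883), 89.38021087646484)
```

View pics/a.png

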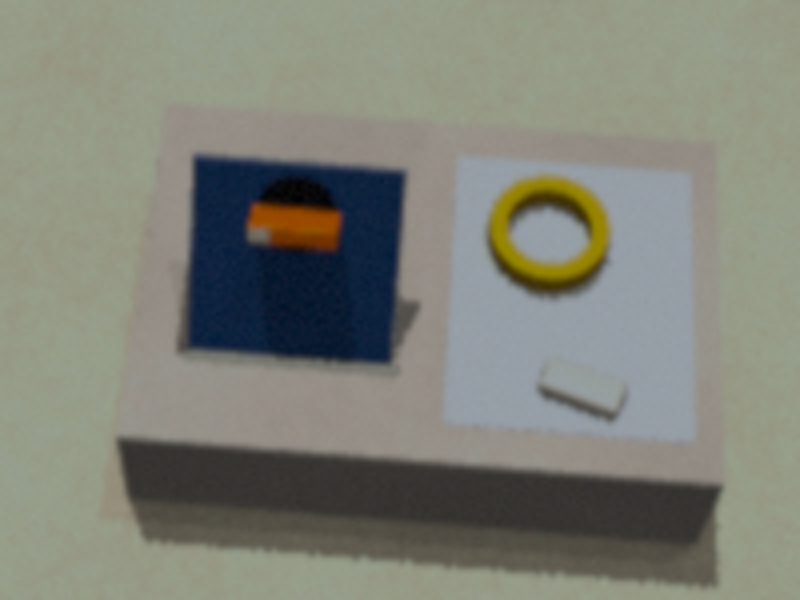

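The crop shows the hatch tilted open, the wing at (293,226) parallel to the hinge, and its white mark at -y. It agrees with the model, so I move on.

>>> drive_tool:
  plan:
    - {"slide":[-0.0296,0.0353,0],"twist":[0,0,0],"hand":-1}
    - {"slide":[-0.0296,0.0353,0],"twist":[0,0,0],"hand":-1}
    - {"slide":[-0.0296,0.0353,0],"twist":[0,0,0],"hand":-1}
    - {"slide":[-0.0296,0.0353,0],"twist":[0,0,0],"hand":-1}
    - {"slide":[-0.0296,0.0353,0],"twist":[0,0,0],"hand":-1}
    - {"slide":[-0.0296,0.0353,0],"twist":[0,0,0],"hand":-1}
    - {"slide":[-0.0296,0.0353,0],"twist":[0,0,0],"hand":-1}
    - {"slide":[-0.0296,0.0353,0],"twist":[0,0,0],"hand":-1}
    - {"slide":[0,0,0],"twist":[0,0,0],"hand":-1}

```text
time: 2.52
tool_pos: [0.4073, 0.2241, 0.2849]
ee_rot: [0.806, 0.592, -0.0, 0.0]
wrist_force: [0.5, 1.1, -0.1]
finger_gap: 0.0
gripper_force: 0.0
```

>>> drive_tool:
  plan:
    - {"slide":[-0.0296,0.0353,0],"twist":[0,0,0],"hand":-1}
    - {"slide":[-0.0296,0.0353,0],"twist":[0,0,0],"hand":-1}
    - {"slide":[-0.0296,0.0353,0],"twist":[0,0,0],"hand":-1}
    - {"slide":[-0.0296,0.0353,0],"twist":[0,0,0],"hand":-1}
    - {"slide":[-0.0296,0.0353,0],"twist":[0,0,0],"hand":-1}
    - {"slide":[-0.0296,0.0353,0],"twist":[0,0,0],"hand":-1}
    - {"slide":[-0.0296,0.0353,0],"twist":[0,0,0],"hand":-1}
    - {"slide":[-0.0296,0.0353,0],"twist":[0,0,0],"hand":-1}
    - {"slide":[0,0,0],"twist":[0,0,0],"hand":-1}
    - {"slide":[0,0,0],"twist":[0,0,0],"hand":-1}

```text
time: 3.78
tool_pos: [0.6049, -0.0822, 0.2845]
ee_rot: [0.805, 0.593, -0.0, -0.001]
wrist_force: [0.2, 0.3, 0.0]
finger_gap: 0.0001
gripper_force: 0.0
```

```bash
python3 -c "
from h import *
state();hatch()"
```

```text
t 3.77 rel mm [-35.3 -46.7 184.5] ypsi -17.19 zaxis [-0.0019  0.0013 -1.    ] F [0.25 0.29 0.01] q [-0.2   0.32  1.34  0.    1.48  0.1 ] gap 8.006602414004954e-05
hatch 2004 angle 1.005 n [ 0.844 -0.001  0.536] mean rel [-34.3  -2.8  55.7]
wing 218 [-36.4  -1.1 103.4] [-54.  -37.3  69.8] [  1.1  22.5 297.8]
((-33.42090606689453, -12.717308044433594), (42.55027770996094, 73.24148559570312), 24.414339065551758)
```

>>> drive_tool:
  plan:
    - {"slide":[0,0,0.025],"twist":[0,0,0],"hand":-1}
    - {"slide":[0,0,0.025],"twist":[0,0,0],"hand":-1}
    - {"slide":[0,0,0.0245],"twist":[0,0,0],"hand":-1}
    - {"slide":[0,-0.0055,0.008],"twist":[0,0,0],"hand":-1}
    - {"slide":[0,-0.0055,0.008],"twist":[0,0,0],"hand":-1}
    - {"slide":[0,-0.0067,0.005],"twist":[0,0,0],"hand":-1}
    - {"slide":[0,-0.0067,0.005],"twist":[0,0,0],"hand":-1}
    - {"slide":[0,-0.006,0.006],"twist":[0,0,0],"hand":-1}
    - {"slide":[0,-0.006,0.006],"twist":[0,0,0],"hand":-1}
    - {"slide":[0,0,0],"twist":[0,0,0],"hand":-1}

```text
time: 5.08
tool_pos: [0.5695, -0.0724, 0.172]
ee_rot: [0.805, 0.593, -0.001, -0.001]
wrist_force: [0.4, 0.4, -0.0]
finger_gap: -0.0001
gripper_force: 0.0
```

```bash
python3 -c "
from h import *
state();hatch()"
```

```text
t 5.08 rel mm [-72.1 -47.8  72. ] ypsi -17.27 zaxis [-2.1e-03  3.0e-04 -1.0e+00] F [ 0.4   0.36 -0.04] q [-0.2   0.36  1.59 -0.    1.2   0.1 ] gap -9.927075368153427e-05
hatch 2102 angle 0.754 n [0.684 0.007 0.729] mean rel [-43.6   0.2  42.4]
wing 166 [-58.9  -0.4  88.9] [-77.5 -58.6  60.4] [-35.9  21.2 270.3]
((-59.2625617980957, -20.292152404785156), (35.06382369995117, 82.5969467163086), 8.393068313598633)
```

>>> drive_tool:
  plan:
    - {"slide":[0,-0.005,0.007],"twist":[0,0,0],"hand":-1}
    - {"slide":[0,-0.005,0.007],"twist":[0,0,0],"hand":-1}
    - {"slide":[0,-0.004,0.0075],"twist":[0,0,0],"hand":-1}
    - {"slide":[0,-0.004,0.0075],"twist":[0,0,0],"hand":-1}
    - {"slide":[0,-0.003,0.008],"twist":[0,0,0],"hand":-1}
    - {"slide":[0,-0.002,0.008],"twist":[0,0,0],"hand":-1}
    - {"slide":[0,0,0.006],"twist":[0,0,0],"hand":-1}
    - {"slide":[0,0,0],"twist":[0,0,0],"hand":-1}

```text
time: 6.12
tool_pos: [0.5484, -0.0657, 0.1211]
ee_rot: [0.805, 0.593, -0.0, -0.0]
wrist_force: [-0.1, 0.8, -0.5]
finger_gap: 0.0002
gripper_force: 0.0
```

```bash
python3 -c "
from h import *
state();hatch()"
```

```text
t 6.12 rel mm [-94.2 -47.7  21.1] ypsi -17.27 zaxis [-1.2e-03  2.0e-04 -1.0e+00] F [-0.15  0.82 -0.47] q [-0.2   0.38  1.7  -0.    1.06  0.11] gap 0.00019518761266812173
hatch 1901 angle 0.216 n [0.214 0.019 0.977] mean rel [-53.4  -0.3  13.9]
wing 129 [-90.2  -2.6  43.9] [-116.1  -44.8   22.5] [-56.7  21.2 229.1]
((-88.43682098388672, -17.556934356689453), (36.77178955078125, 75.75459289550781), 24.209415435791016)
```

>>> drive_tool:
  plan:
    - {"slide":[0,-0.001,0.005],"twist":[0,0,0],"hand":-1}
    - {"slide":[0,-0.001,0.005],"twist":[0,0,0],"hand":-1}
    - {"slide":[0,0,0],"twist":[0,0,0],"hand":-1}
    - {"slide":[0,0,-0.05],"twist":[0,0,0],"hand":-1}
    - {"slide":[0,0,-0.05],"twist":[0,0,0],"hand":-1}
    - {"slide":[0,0,-0.05],"twist":[0,0,0],"hand":0}
    - {"slide":[-0.06,0,0],"twist":[0,0,0],"hand":0}
    - {"slide":[-0.06,0,0],"twist":[0,0,0],"hand":0}
    - {"slide":[0,0,0],"twist":[0,0,0],"hand":0}

```text
time: 7.3
tool_pos: [0.51, -0.1833, 0.2621]
ee_rot: [0.807, 0.591, -0.0, 0.001]
wrist_force: [0.6, 0.2, -1.1]
finger_gap: 0.0426
gripper_force: 0.0
```

```bash
python3 -c "
from h import *
from cell import cams
state();hatch()
c=cams.snapshot('top');X=cloud(c);H=hsv(c);cv2.imwrite('pics/b.png',cv2.resize(c['pixels'][110:250,220:400],None,fx=4,fy=4,interpolation=2))
r=rel(X)*1e3
o=(abs(r[...,0]+100)<60)&(abs(r[...,1])<60)&(H[...,0]>4)&(H[...,0]<17)&(H[...,1]>150)&(r[...,2]<100)
w=r[o];print('top wing',len(w),w.mean(0),w.min(0),w.max(0))
b=(abs(r[...,0]+60)<90)&(abs(r[...,1])<90)&(H[...,0]>100)&(H[...,0]<125)&(H[...,1]>120)&(r[...,2]<100)
w=r[b];print('top blue',len(w),np.percentile(w,[1,99],axis=0))
"
```

```text
t 7.3 rel mm [ -96.  -171.4  162.1] ypsi -17.57 zaxis [-1.0e-04 -1.6e-03 -1.0e+00] F [ 0.64  0.22 -1.08] q [-0.42  0.24  1.53 -0.    1.38 -0.11] gap 0.04257006546343588
hatch 1909 angle 0.099 n [0.099 0.001 0.995] mean rel [-56.4  -3.9   8.3]
wing 130 [-92.8  -2.2  32.7] [-101.3  -26.3   13.4] [-88.2  21.1  50.1]
((-94.3659896850586, -2.8030776977539062), (12.92603874206543, 47.03293228149414), 4.128589630126953)
top wing 43 [-98.25889134   5.56993884  42.05078329] [-103.87407974  -11.27475559   29.12469618] [-92.07134563  23.64244772  49.57956188]
top blue 246 [[-128.54582914  -59.86216232   -5.17921507]
 [  -5.20640099   59.08925373   17.92823316]]
```

View pics/b.png

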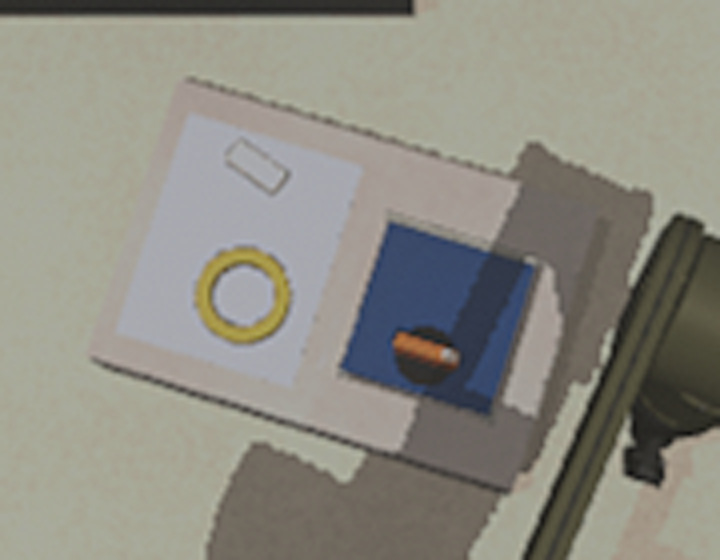

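The view shows the hatch nearly level and the wing at (425,347) still parallel to the hinge. Now I place the fingers over the wing.

>>> drive_tool:
  plan:
    - {"slide":[0.0425,0,0],"twist":[0,0,0],"hand":-0.4}
    - {"slide":[0.0425,0,0],"twist":[0,0,0],"hand":-0.4}
    - {"slide":[0.0425,0,0],"twist":[0,0,0],"hand":-0.4}
    - {"slide":[0.0405,0,0.02],"twist":[0,0,0],"hand":-0.4}
    - {"slide":[0,0,0.03],"twist":[0,0,0],"hand":-0.4}
    - {"slide":[0,0,0.03],"twist":[0,0,0],"hand":-0.4}
    - {"slide":[0,0,0.01],"twist":[0,0,0],"hand":-0.4}
    - {"slide":[0,0,0],"twist":[0,0,0],"hand":-0.4}
    - {"slide":[0,0,0],"twist":[0,0,0],"hand":-0.4}

```text
time: 8.52
tool_pos: [0.5621, -0.0192, 0.173]
ee_rot: [0.805, 0.593, 0.001, 0.001]
wrist_force: [1.1, -0.4, -0.3]
finger_gap: 0.0255
gripper_force: 0.0
```

```bash
python3 -c "
from h import *
from cell import cams
state()
c=cams.snapshot('wrist');cv2.imwrite('pics/c.png',c['pixels'])
"
```

```text
t 8.53 rel mm [-94.9   0.8  73. ] ypsi -17.26 zaxis [ 2.2e-03 -1.0e-04 -1.0e+00] F [ 1.08 -0.44 -0.33] q [-0.11  0.34  1.62  0.    1.18  0.19] gap 0.025490272620153888
```

View pics/c.png

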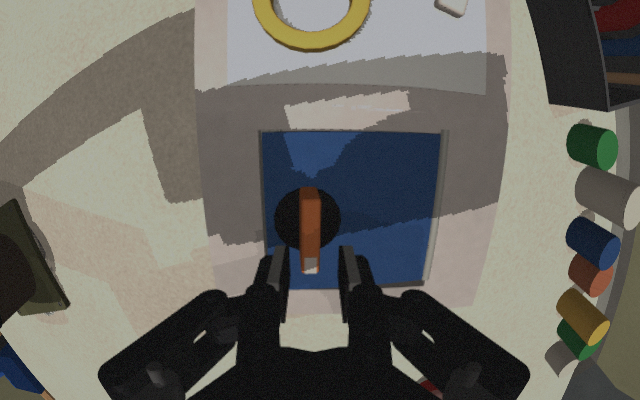

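The wrist view has the wing at (311,230), midway between the fingertips at x≈285 and x≈345, so I descend.

>>> drive_tool:
  plan:
    - {"slide":[-0.002,-0.0015,0.012],"twist":[0,0,0],"hand":-0.4}
    - {"slide":[0,0,0.012],"twist":[0,0,0],"hand":-0.4}
    - {"slide":[0,0,0.012],"twist":[0,0,0],"hand":-0.4}
    - {"slide":[0,0,0.012],"twist":[0,0,0],"hand":-0.4}
    - {"slide":[0,0,0.005],"twist":[0,0,0],"hand":-0.4}
    - {"slide":[0,0,0],"twist":[0,0,0],"hand":-0.4}
    - {"slide":[0,0,0],"twist":[0,0,0],"hand":-0.4}

```text
time: 9.45
tool_pos: [0.5594, -0.0208, 0.1191]
ee_rot: [0.805, 0.593, 0.0, 0.0]
wrist_force: [-0.5, -0.6, 1.4]
finger_gap: 0.0256
gripper_force: 0.0
```

```bash
python3 -c "
from h import *
state();hatch()
"
```

```text
t 9.45 rel mm [-97.   -1.6  19.1] ypsi -17.27 zaxis [ 7.e-04 -1.e-04 -1.e+00] F [-0.53 -0.55  1.43] q [-0.11  0.39  1.69 -0.    1.06  0.19] gap 0.025573412124236024
hatch 1897 angle 0.079 n [0.079 0.003 0.997] mean rel [-56.7  -3.9   7.4]
wing 74 [-87.   8.  47.] [-101.2  -26.3   11.6] [-33.8  21.1 172.8]
((-67.61096954345703, 1.806314468383789), (60.84433364868164, 47.20896530151367), 9.286154747009277)
```

>>> drive_tool:
  plan:
    - {"slide":[0,0,0.001],"twist":[0,0,0],"hand":-0.4}
    - {"slide":[0,0,0],"twist":[0,0,0],"hand":-0.4}

```text
time: 9.75
tool_pos: [0.5591, -0.0208, 0.118]
ee_rot: [0.805, 0.593, 0.0, 0.0]
wrist_force: [0.4, -0.2, -0.3]
finger_gap: 0.0256
gripper_force: 0.0
```

>>> drive_tool:
  plan:
    - {"slide":[0,0,0.001],"twist":[0,0,0],"hand":-0.4}
    - {"slide":[0,0,0],"twist":[0,0,0],"hand":-0.4}

```text
time: 10.0
tool_pos: [0.559, -0.0208, 0.1168]
ee_rot: [0.805, 0.593, -0.0, -0.0]
wrist_force: [0.7, -0.5, 0.1]
finger_gap: 0.0259
gripper_force: 0.0
```

>>> drive_tool:
  plan:
    - {"slide":[0,0,0.001],"twist":[0,0,0],"hand":-0.4}
    - {"slide":[0,0,0],"twist":[0,0,0],"hand":-0.4}

```text
time: 10.25
tool_pos: [0.559, -0.0208, 0.1157]
ee_rot: [0.805, 0.593, -0.0, -0.0]
wrist_force: [-0.2, 0.4, 0.6]
finger_gap: 0.0254
gripper_force: 0.0
```

>>> drive_tool:
  plan:
    - {"slide":[0,0,0.001],"twist":[0,0,0],"hand":-0.4}
    - {"slide":[0,0,0.001],"twist":[0,0,0],"hand":-0.4}
    - {"slide":[0,0,0],"twist":[0,0,0],"hand":-0.4}

```text
time: 10.62
tool_pos: [0.5589, -0.0208, 0.1137]
ee_rot: [0.805, 0.593, -0.0, -0.0]
wrist_force: [-0.2, 0.4, 0.4]
finger_gap: 0.0257
gripper_force: 0.0
```

```bash
python3 -c "
from h import *
state();hatch()
"
```

```text
t 10.62 rel mm [-97.4  -1.7  13.7] ypsi -17.27 zaxis [-3.e-04  0.e+00 -1.e+00] F [-0.22  0.42  0.38] q [-0.11  0.4   1.69 -0.    1.05  0.19] gap 0.025690590080640504
hatch 1880 angle 0.063 n [0.063 0.002 0.998] mean rel [-56.4  -4.    6.6]
wing 70 [-89.9   7.9  39.2] [-103.5  -26.4   11.2] [-37.4  21.2 116. ]
((-70.80689239501953, 1.2920818328857422), (59.86933517456055, 47.07724380493164), 9.423649787902832)
```

>>> drive_tool:
  plan:
    - {"slide":[0,0,0.0008],"twist":[0,0,0],"hand":-0.4}
    - {"slide":[0,0,0],"twist":[0,0,0],"hand":-0.4}

```text
time: 10.92
tool_pos: [0.559, -0.0208, 0.1129]
ee_rot: [0.805, 0.593, -0.0, -0.0]
wrist_force: [-0.2, -0.6, -0.2]
finger_gap: 0.0258
gripper_force: 0.0
```

>>> drive_tool:
  plan:
    - {"slide":[0,0,0.0007],"twist":[0,0,0],"hand":-0.4}
    - {"slide":[0,0,0],"twist":[0,0,0],"hand":-0.4}

```text
time: 11.18
tool_pos: [0.559, -0.0208, 0.1123]
ee_rot: [0.805, 0.593, -0.0, -0.0]
wrist_force: [-0.1, -0.1, 0.5]
finger_gap: 0.0256
gripper_force: 0.0
```

>>> drive_tool:
  plan:
    - {"slide":[0,0,0.0008],"twist":[0,0,0],"hand":-0.4}
    - {"slide":[0,0,0],"twist":[0,0,0],"hand":-0.4}

```text
time: 11.42
tool_pos: [0.5591, -0.0208, 0.1115]
ee_rot: [0.805, 0.593, 0.0, 0.0]
wrist_force: [-0.2, 0.0, 0.7]
finger_gap: 0.0259
gripper_force: 0.0
```

>>> drive_tool:
  plan:
    - {"slide":[0,0,0.0007],"twist":[0,0,0],"hand":-0.4}
    - {"slide":[0,0,0],"twist":[0,0,0],"hand":-0.4}

```text
time: 11.68
tool_pos: [0.5591, -0.0208, 0.111]
ee_rot: [0.805, 0.593, 0.0, 0.0]
wrist_force: [-0.1, 0.2, 1.9]
finger_gap: 0.0257
gripper_force: 1.1
```

```bash
python3 -c "
from h import *
state();hatch()
"
```

```text
t 11.68 rel mm [-97.3  -1.6  11. ] ypsi -17.27 zaxis [ 1.e-04 -0.e+00 -1.e+00] F [-0.11  0.16  1.93] q [-0.11  0.4   1.7  -0.    1.04  0.19] gap 0.025656924213192395
hatch 1858 angle 0.046 n [0.046 0.001 0.999] mean rel [-56.6  -3.8   5.5]
wing 77 [-90.    6.4  39.7] [-102.1  -26.4    9.2] [-41.1  21.1 185.8]
((-71.88069152832031, 0.5877170562744141), (55.3577766418457, 48.4993782043457), 9.81314754486084)
```

>>> drive_tool:
  plan:
    - {"slide":[0,0,0.0006],"twist":[0,0,0],"hand":-0.4}
    - {"slide":[0,0,0],"twist":[0,0,0],"hand":-0.4}

```text
time: 11.98
tool_pos: [0.5591, -0.0208, 0.1106]
ee_rot: [0.805, 0.593, 0.0, 0.0]
wrist_force: [-1.9, -0.0, 4.6]
finger_gap: 0.0256
gripper_force: 2.4
```

>>> drive_tool:
  plan:
    - {"slide":[0,0,0.0006],"twist":[0,0,0],"hand":-0.4}
    - {"slide":[0,0,0],"twist":[0,0,0],"hand":-0.4}

```text
time: 12.22
tool_pos: [0.559, -0.0208, 0.1102]
ee_rot: [0.805, 0.593, 0.0, 0.0]
wrist_force: [-1.6, -0.6, 6.5]
finger_gap: 0.0257
gripper_force: 3.4
```

>>> drive_tool:
  plan:
    - {"slide":[0,0,-0.0005],"twist":[0,0,0],"hand":-0.7}
    - {"slide":[0,0,0],"twist":[0,0,0],"hand":-1}
    - {"slide":[0,0,0],"twist":[0,0,0],"hand":-1}
    - {"slide":[0,0,0],"twist":[0,0,0],"hand":-1}
  force: 30

```text
time: 12.72
tool_pos: [0.5571, -0.0203, 0.1103]
ee_rot: [0.805, 0.593, -0.001, -0.001]
wrist_force: [-3.8, 1.6, 7.1]
finger_gap: 0.0115
gripper_force: 30.6
```

```bash
python3 -c "
from h import *
state();hatch('pics/d.png')
"
```

```text
t 12.72 rel mm [-99.3  -1.7  10.3] ypsi -17.29 zaxis [-3.6e-03  9.0e-04 -1.0e+00] F [-3.77  1.6   7.1 ] q [-0.11  0.4   1.7   0.    1.04  0.19] gap 0.011466923250592287
hatch 1855 angle 0.04 n [ 0.04  -0.001  0.999] mean rel [-56.6  -3.8   5.1]
wing 71 [-91.8   7.3  34.8] [-103.1  -26.7   10.1] [-41.   21.1 110.7]
((-73.32017517089844, 1.7888946533203125), (55.891414642333984, 46.95293045043945), 12.35527515411377)
```

>>> drive_tool:
  plan:
    - {"slide":[0,-0.002,0.0004],"twist":[0,0,0],"hand":-1}
    - {"slide":[0,0,0.0005],"twist":[0,0,0],"hand":-1}
    - {"slide":[0,0,0],"twist":[0,0,0],"hand":-1}

```text
time: 13.15
tool_pos: [0.5571, -0.0202, 0.11]
ee_rot: [0.805, 0.593, 0.0, 0.0]
wrist_force: [-1.9, 0.1, 7.7]
finger_gap: 0.0111
gripper_force: 30.9
```

>>> drive_tool:
  plan:
    - {"slide":[0,-0.0005,0.0008],"twist":[0,0,0],"hand":-1}
    - {"slide":[0,0,0],"twist":[0,0,0],"hand":-1}

```text
time: 13.4
tool_pos: [0.557, -0.0202, 0.1097]
ee_rot: [0.805, 0.593, 0.0, 0.0]
wrist_force: [-1.7, 0.0, 10.2]
finger_gap: 0.0116
gripper_force: 30.4
```

>>> drive_tool:
  plan:
    - {"slide":[0,0,0.0005],"twist":[0,0,0],"hand":-1}
    - {"slide":[0,0,0],"twist":[0,0,0],"hand":-1}

```text
time: 13.65
tool_pos: [0.557, -0.0202, 0.1095]
ee_rot: [0.805, 0.593, 0.0, 0.001]
wrist_force: [-2.6, -0.3, 12.6]
finger_gap: 0.0121
gripper_force: 30.5
```

>>> drive_tool:
  plan:
    - {"slide":[0,-0.0005,0.0004],"twist":[0,0,0],"hand":-1}
    - {"slide":[0,0,0],"twist":[0,0,0],"hand":-1}
    - {"slide":[0,0,0],"twist":[0,0,7],"hand":-1}
    - {"slide":[0,0,0],"twist":[0,0,7],"hand":-1}
    - {"slide":[0,0,0],"twist":[0,0,7],"hand":-1}
    - {"slide":[0,0,0],"twist":[0,0,0],"hand":-1}

```text
time: 14.4
tool_pos: [0.5568, -0.0202, 0.1095]
ee_rot: [0.9, 0.436, 0.001, 0.001]
wrist_force: [-3.0, -0.7, 14.6]
finger_gap: 0.0116
gripper_force: 29.9
```

```bash
python3 -c "
from h import *
from cell import sensors
state();print(sensors.read_state()['torque'])
"
```

```text
t 14.4 rel mm [-99.7  -1.7   9.5] ypsi -38.33 zaxis [ 1.9e-03 -6.0e-04 -1.0e+00] F [-2.95 -0.73 14.63] q [-0.11  0.4   1.71 -0.    1.03  0.56] gap 0.011630878268569627
[ 0.00519552  0.90493076 -0.05417777]
```

>>> drive_tool:
  plan:
    - {"slide":[0,0,0],"twist":[0,0,7],"hand":-1}
    - {"slide":[0,0,0],"twist":[0,0,7],"hand":-1}
    - {"slide":[0,0,0],"twist":[0,0,7],"hand":-1}
    - {"slide":[0,0,0],"twist":[0,0,0],"hand":-1}

```text
time: 14.9
tool_pos: [0.5567, -0.02, 0.1094]
ee_rot: [0.964, 0.264, 0.001, 0.0]
wrist_force: [-2.5, -1.5, 14.0]
finger_gap: 0.0122
gripper_force: 30.2
```

```bash
python3 -c "
from h import *
from cell import sensors
state();print(sensors.read_state()['torque'])
"
```

```text
t 14.9 rel mm [-99.8  -1.5   9.4] ypsi -59.34 zaxis [ 1.8e-03 -1.0e-04 -1.0e+00] F [-2.51 -1.52 14.01] q [-0.11  0.4   1.71  0.    1.03  0.92] gap 0.012208963823273748
[ 0.20794754  0.92592847 -0.07927365]
```

>>> drive_tool:
  plan:
    - {"slide":[0,0,0],"twist":[0,0,8],"hand":-1}
    - {"slide":[0,0,0],"twist":[0,0,8],"hand":-1}
    - {"slide":[0,0,0],"twist":[0,0,8],"hand":-1}
    - {"slide":[0,0,0],"twist":[0,0,0],"hand":-1}

```text
time: 15.4
tool_pos: [0.5567, -0.0198, 0.1093]
ee_rot: [0.998, 0.058, 0.001, -0.0]
wrist_force: [-3.2, 0.1, 14.3]
finger_gap: 0.0116
gripper_force: 30.8
```

>>> drive_tool:
  plan:
    - {"slide":[0,0,0],"twist":[0,0,8],"hand":-1}
    - {"slide":[0,0,0],"twist":[0,0,8],"hand":-1}
    - {"slide":[0,0,0],"twist":[0,0,8],"hand":-1}
    - {"slide":[0,0,0],"twist":[0,0,0],"hand":-1}

```text
time: 15.9
tool_pos: [0.5568, -0.0197, 0.1093]
ee_rot: [0.989, -0.151, 0.001, -0.0]
wrist_force: [-2.3, 1.7, 13.7]
finger_gap: 0.0119
gripper_force: 31.4
```

```bash
python3 -c "
from h import *
from cell import sensors
state();print(sensors.read_state()['torque']);hatch()
"
```

```text
t 15.9 rel mm [-99.8  -1.3   9.3] ypsi -107.35 zaxis [ 1.9e-03  3.0e-04 -1.0e+00] F [-2.32  1.67 13.68] q [-0.11  0.4   1.71  0.    1.03  1.76] gap 0.011900258282381112
[ 0.17401473  0.75959349 -0.02946331]
hatch 1916 angle 0.093 n [0.093 0.008 0.996] mean rel [-57.9  -3.8   6.6]
wing 107 [-87.3  -3.   36.3] [-113.4  -12.6    8.2] [-71.8   6.8  94.1]
((-92.27501678466797, -1.7072315216064453), (18.8558292388916, 40.74456024169922), 84.49537658691406)
```

>>> drive_tool:
  plan:
    - {"slide":[0,0,-0.001],"twist":[0,0,0],"hand":-1}
    - {"slide":[0,0,0],"twist":[0,0,0],"hand":-0.7}
    - {"slide":[0,0,0],"twist":[0,0,0],"hand":-0.4}
    - {"slide":[0,0,0],"twist":[0,0,0],"hand":-0.4}
    - {"slide":[0,0,-0.01],"twist":[0,0,0],"hand":-0.4}
    - {"slide":[0,0,-0.02],"twist":[0,0,0],"hand":-0.4}
    - {"slide":[0,0,-0.03],"twist":[0,0,0],"hand":-0.4}
    - {"slide":[0,0,-0.04],"twist":[0,0,0],"hand":-0.4}
    - {"slide":[0,0,-0.04],"twist":[0,0,0],"hand":-0.4}
    - {"slide":[0,0,0],"twist":[0,0,0],"hand":-0.4}

```text
time: 17.2
tool_pos: [0.5585, -0.0202, 0.2523]
ee_rot: [0.989, -0.15, 0.004, -0.0]
wrist_force: [-0.6, -1.0, -0.7]
finger_gap: 0.0257
gripper_force: 0.0
```

```bash
python3 -c "
from h import *
state();hatch('pics/e.png')
"
```

```text
t 17.2 rel mm [-98.1  -1.2 152.3] ypsi -107.27 zaxis [ 7.6e-03 -9.0e-04 -1.0e+00] F [-0.61 -1.02 -0.69] q [-0.11  0.26  1.51 -0.    1.36  1.76] gap 0.025701222155106434
hatch 1920 angle 0.037 n [0.037 0.003 0.999] mean rel [-59.2  -4.    5. ]
wing 120 [-90.1  -3.1  30.3] [-118.7  -13.9    6.9] [-71.    4.7  45.8]
((-94.87205505371094, -4.641819953918457), (47.71867752075195, 18.567886352539062), 0.09715007990598679)
```

View pics/e.png

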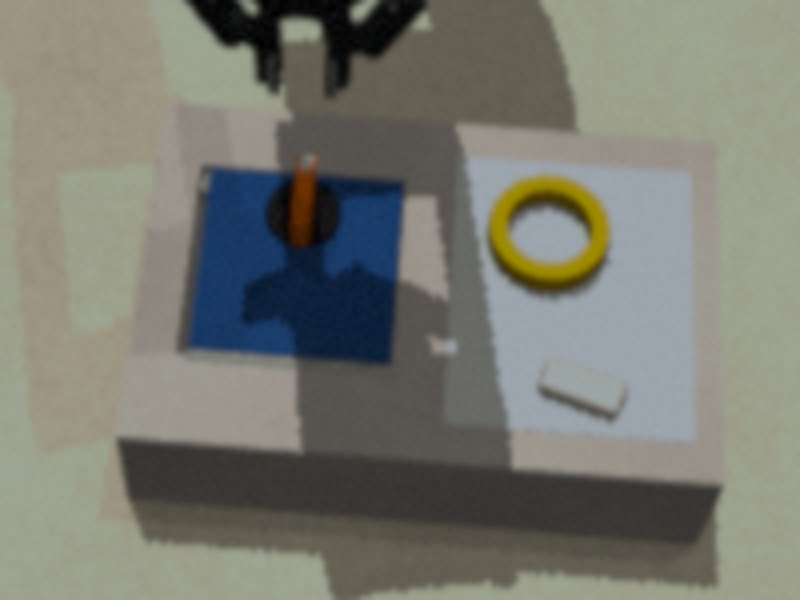

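The wing has made its quarter turn: its white mark is at the frame edge, (310,160). The hatch stays down, and the tape and eraser have not moved. The arm is clear, so I hand in.

```bash
python3 -c "
from cell import bot
print(bot.sign_off())"
```

```text
the job is handed in; nothing more can be done
None
```

The hatch is closed and handed in: I pressed it into the gasket with about 14 N, turned the knob 90° clockwise without it jamming, and it stayed down after I let go, with the tape and eraser unmoved.

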